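Slide a tile over the lip into a sprung decorating jig

TASK

Load the loose square clay tile into the decorating jig: without lifting it off the jig or leaning hard on it (it cracks), slide it along the apron and over the raised lip, pushing the sprung bar back until its trailing edge drops in behind the lip. Leave it lying flat on the pocket floor, clamped between lip and bar, and leave the timer and the glaze jar where they stand.

Things in the scene. Friction and masses are not known exactly. Their poses are not given: they have to be found in the camera images.
- jig: Wooden tile-decorating jig, fixed on the table, 360 mm long. Origin on the table top, on the centre line, under the lip's face on the pocket side; x points along the centre line from the open apron over the lip into the pocket, y to the left of that, z up. In this frame (mm): apron, a flat deck without walls: x -200 to -16, y -100 to 100, top z 19. Pocket floor z 9, from x 0 on.
- lip_top (a point): Middle of the lip's top edge on the pocket side (jig x 0, y 0, z 24 mm); axes as the jig's. The lip runs right across: a ramp rises from z 19 at jig x -16 to z 24 at x -6, the top is flat from x -6 to 0, then a vertical drop to the pocket floor at z 9.
- pocket_center (a point): Centre of the pocket floor where the tile belongs (jig x 55, y 0, z 9 mm); axes as the jig's. Side rails (inner faces 59 mm either side, tops at z 30) run from jig x -20 to 160; flared guides lead in from 90 mm either side at x -55. A sprung bar closes the far end: face at jig x 106 at rest, top z 36; behind it a fixed wall from x 146, top z 45.
- stop_bar (a joint): How far the sprung bar is pushed back along the jig's +x (m): 0 at rest, 0.014 at its end stop. The spring pushes with 2.7 N at 0, 4.5 N at 0.004 (tile seated), 9 N at 0.014. The pinch can hold the tile's trailing edge up by friction until it is dragged or pressed down.
- tile_center (a point): Centre of the loose square clay tile, 110 x 110 x 12 mm, 0.2 to 0.35 kg, too wide to grasp; x, y along its edges, z up. Starts flat on the apron, off the centre line and skewed. On the pocket floor its centre is at z 15 mm, its top at 21 (3 mm below the lip's top); clamped against the lip its centre is at jig x 55. It cracks under more than 60 N from the gripper.
- kitchen_timer: Round kitchen timer, 63 mm wide, 43 mm tall, loose on the table (bystander); origin at the centre of its underside
- glaze_jar: Glaze jar with dark ribbed lid, 51 mm wide, 60 mm tall, loose on the table (bystander); origin at the centre of its underside

How it is judged:
By the outcome, as a careful person would: the job done as asked, in the order asked, and still so for the second after the job is handed in, with the robot touching nothing.
It also fails if it takes over 72 s, if anything falls off the work surface, if the arm or the gripper's body presses on something with over 40 N, if the wrist force passes 120 N, or if a joint passes its speed limit or range.

ROBOT

A 7-joint arm with a two-finger parallel gripper is mounted at the origin on a cart in front of the work surface, level with it; the furniture and walls round the work are solid. World frame = base frame: x ahead of the robot, y to its left, z up, the work surface at z = 0. Lengths are in m, angles in rad, forces in N, time in s.
With the tool pointing down it reaches from about 0.35 to 0.9 m from the base axis. Payload 8.1 kg.
Tool frame: the origin (TCP) lies at the very end of the fingers, on their centre line; the grasp point (between the pads) lies 19 mm behind it; z points along the fingers, y is the line along which they close (so a half turn about z gives the same grasp; the last joint's range is limited). The gripper opens to 92 mm and grips with 3 to 60 N. Pads are 19 mm wide; open, the fingers measure 130 mm over their backs; the gripper's body (75 mm by 190 mm) begins 47 mm behind the grasp point.
Start: joints at [1.231, 0.434, 0.025, 1.573, -0.012, 1.134, -0.075], TCP at [0.147, -0.608, 0.227] pointing down, gripper open.
Joint ranges: [-2.62, 2.62], [-0.44, 2.09], [-1.27, 1.32], [0.08, 2.57], [-1.32, 4.46], [0.12, 2], [-2.74, 2.74]. Speed limits (rad/s): [2.22, 2.22, 3.01, 3.01, 3.14, 3.14, 3.14].

INTERFACE

Orientations are given as a rotation vector (axis times angle).
In Python, from cell import readout, cams, job gives the robot as it stands.
- The arm moves only by the tool drive_tool, never from a script. Its argument "commands" is a list of rows, each a list of 3 entries, a list of its own where there are three numbers: the turn, a rotation vector about the tool's x, y, z in rad, then the shift along the tool's x, y, z in cm, then the gripper's target within -1 to 1 (fully open at 1, half-way at 0, shut at -1). A call has 1 to 20 rows; each row is the pose to reach, as a shift and turn from the pose commanded when the call began, along the tool's axes at that moment; what a row does not reach only later rows make up. A row lasts 1/12 s, in which the tool goes at most 41.7 mm and 7.16 degrees, less where a joint would pass 70% of its speed; a pose out of reach is approached as far as the arm can. A call with a gripper value outside its range is refused whole. The fingers move at their own pace and stop on an object; "newtons" is the grip in N (left out, the last holds). Time passes only in rows, so rows that repeat a pose let the fingers close. It gives the time, the measured TCP pose, the force, the opening and the grip force at its end, in the units of the state.
- readout.observe(): the state, without advancing time (a new reading comes with each control period).
- cams.get_image(name): name is "scene" or "top" or "wrist"; returns the picture (400x640x3 uint8, blue, green, red); there is no depth.
- cams.camera_info(name): a dict with "camera_matrix" (3x3 intrinsics, pixels), "R" (3x3) and "t" (3): a world point X has camera coordinates R X + t. Camera axes: x right, y down, z forward; pixel columns grow to the right and rows downward; lengths in m; the calibration is good to about 2 mm. The wrist camera is an equidistant fisheye: a pixel r from the principal point sees the ray r / f radians off the axis. A picture is of the moment at which its call begins: read the wrist's pose just before it. camera_info takes no time and is no camera call; for the wrist camera it gives the pose at the moment of the call.
- job.sign_off(): hands the job in; it is judged then, once.
The state is a dict: "clock": time; "joints": joint angles; "dq": joint speeds; "joint_efforts": joint torques, N m; "position": TCP position; "ee_rot": TCP orientation; "force": force on the tool from outside, world axes, zero at the start; "ft_torque": the same for the moment, N m; "width": opening from 0.0 (shut) to 1.0 (fully open); "gripper_force": force on a finger pad.
Only numpy, scipy, OpenCV 4.12 (cv2) and the standard library are available. Lean on these libraries where they do the work, as an engineer would, in place of code of your own. Each camera call takes 0.05 s, during which the arm holds its last target. There are 200 camera calls.

## Working session

There is one attempt and no reset: what is moved stays moved. The work goes in short steps, Python scripts to look and compute and a tool call to move; the robot and the scene stay as the last step left them, time stands still between calls to the robot, and variables do not carry over. Pictures are saved under pics/ and viewed, at most 10 in all, crops included, and the job is handed in when it is done.

Besides the shell and the picture viewer there is one more tool, called after ">>>" as name(argument=value, ...) on one line, values as JSON. drive_tool: Moves the arm, as the interface text tells. Its arguments: {"type":"object","properties":{"commands":{"type":"array"},"newtons":{"type":"number"}},"required":["commands"]}

```bash
ls; mkdir -p pics
python3 - <<'E'
from cell import readout,cams
import cv2
s=readout.observe();print(s)
a=cams.get_image("scene");b=cams.get_image("top")
cv2.imwrite("pics/s0.png",a);cv2.imwrite("pics/t0.png",b)
for n in("scene","top"):
    print(cams.camera_info(n))
E
```

```text
pics
{'clock': 0.0, 'joints': array([ 1.23139871,  0.43524767,  0.02495291,  1.57409029, -0.011601  ,
        1.13397101, -0.07509737]), 'dq': array([-0.00162891,  0.00157924, -0.00119061,  0.00015907, -0.001821  ,
        0.00151227,  0.00104185]), 'joint_efforts': array([ 1.03435315e-03, -6.67853379e+01,  9.85343568e-01, -3.14458644e+01,
       -6.05383096e-02,  4.29996278e-02,  1.90088031e-04]), 'position': array([ 0.14645844, -0.60708231,  0.22593202]), 'ee_rot': array([-3.11807948e+00, -3.70833704e-01,  4.99340836e-04]), 'force': array([ 0.20823117, -0.14545219,  0.17749777]), 'ft_torque': array([-0.02178275,  0.04921592, -0.02009923]), 'gripper_force': 0.0, 'width': 1.0020634095087109}
{'camera_matrix': array([[378.27120638,   0.        , 324.85734457],
       [  0.        , 378.27120638, 200.58599327],
       [  0.        ,   0.        ,   1.        ]]), 'R': array([[ 0.8935724 , -0.4484268 ,  0.02101814],
       [-0.16698661, -0.37548174, -0.91166273],
       [ 0.41670593,  0.81112691, -0.41040139]]), 't': array([-0.56494343,  0.12249899,  0.65906754])}
{'camera_matrix': array([[507.3203798 ,   0.        , 317.77746666],
       [  0.        , 507.3203798 , 214.41185998],
       [  0.        ,   0.        ,   1.        ]]), 'R': array([[ 0.09044033, -0.995885  , -0.00579807],
       [-0.97587972, -0.08745902, -0.20002421],
       [ 0.19869401,  0.02374847, -0.9797738 ]]), 't': array([-0.09669239,  0.59447686,  0.99469562])}
```

View pics/s0.png

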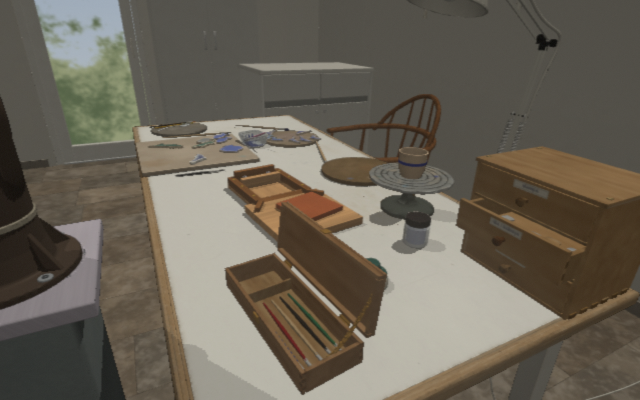

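View pics/t0.png

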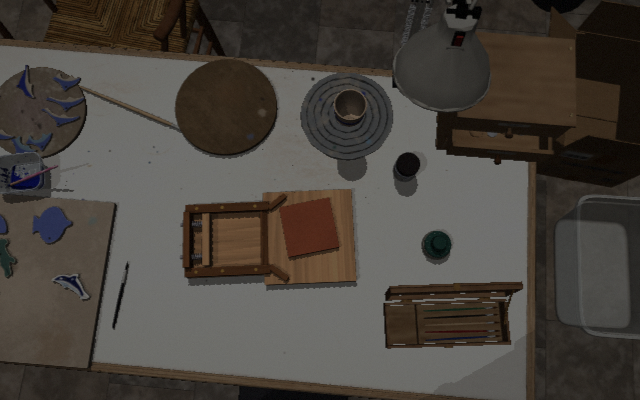

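The scene view shows the jig in mid-table with the red tile on its near-right apron. In the top view the jig spans (183–356, 190–284), with the pocket to the left, the tile at (309,227), the timer at (437,245) and the jar at (406,165).

```bash
cat > h.py <<'E'
import numpy as np,cv2
from cell import readout,cams
def ray(n,uv,z):
    c=cams.camera_info(n);K,R,t=c["camera_matrix"],c["R"],c["t"]
    o=-R.T@t; d=R.T@np.linalg.inv(K)@np.array([uv[0],uv[1],1.])
    return o+d*(z-o[2])/d[2]
def proj(n,X):
    c=cams.camera_info(n);p=c["camera_matrix"]@(c["R"]@np.asarray(X,float)+c["t"]);return p[:2]/p[2]
def redmask(im):
    h=cv2.cvtColor(im,cv2.COLOR_BGR2HSV)
    m=(((h[...,0]<9)|(h[...,0]>174))&(h[...,1]>130)&(h[...,2]>50)).astype(np.uint8)*255
    n,l,s,_=cv2.connectedComponentsWithStats(cv2.morphologyEx(m,cv2.MORPH_OPEN,np.ones((3,3))))
    k=1+np.argmax(s[1:,4]); return (l==k).astype(np.uint8)
E
python3 - <<'E'
from h import *
b=cv2.imread("pics/t0.png")
m=redmask(b);c=max(cv2.findContours(m,0,2)[0],key=cv2.contourArea)
P=np.array([ray("top",p[0],.031)[:2]*1000 for p in c],np.float32)
print("tile",cv2.minAreaRect(P),cv2.minAreaRect(c))
crop=b[180:295,175:365]
g=np.clip(crop.astype(float)*1.5,0,255).astype(np.uint8)
cv2.imwrite("pics/c0.png",cv2.resize(g,None,fx=4,fy=4,interpolation=cv2.INTER_CUBIC))
E
```

```text
tile ((578.7420654296875, -25.29192352294922), (108.07054138183594, 106.84849548339844), 16.523391723632812) ((308.6538391113281, 226.7692413330078), (50.00960922241211, 50.4018440246582), 78.69007110595703)
```

View pics/c0.png

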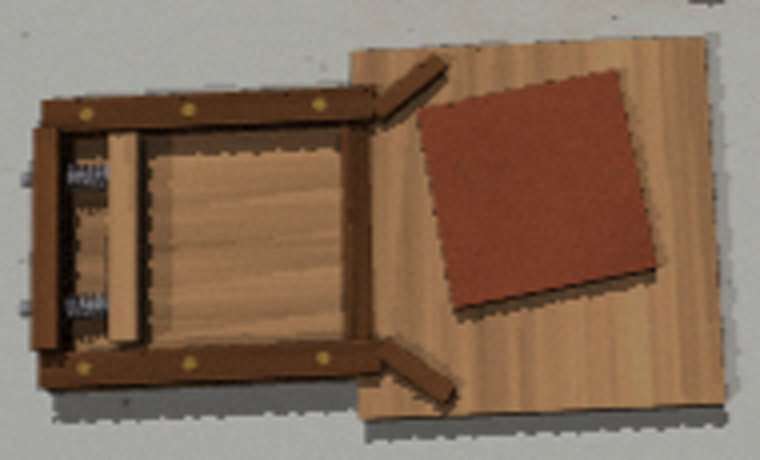

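The crop shows the apron's open edge from (705,36) to (722,403), the lip strip at crop x about 343–372, and the bar at x about 110–137. The tile is skewed by roughly 13°.

Run:
```python
from h import *
f=lambda x,y:(175+(x+.5)/4-.5,180+(y+.5)/4-.5)
def W(x,y,z): return ray("top",f(x,y),z)[:2]*1000
J=[(-200,-100,705,36,.019),(-200,100,722,403,.019),(0,-59,341,127,.024),(0,59,347,342,.024),(160,-72,41,101,.030),(160,72,40,380,.030)]
A=[];
for a in J: A.append(W(*a[2:])); print(a[:2],A[-1].round(1))
src=np.array([a[:2] for a in J],float);A=np.array(A)
from scipy.optimize import least_squares
g=lambda p:(np.c_[np.cos(p[2])*src[:,0]-np.sin(p[2])*src[:,1]+p[0],np.sin(p[2])*src[:,0]+np.cos(p[2])*src[:,1]+p[1]]-A).ravel()
r=least_squares(g,[600,100,1.57]);print(r.x,np.degrees(r.x[2]),r.fun.reshape(-1,2).round(1))
o,th=r.x[:2],r.x[2]
R=np.array([[np.cos(th),-np.sin(th)],[np.sin(th),np.cos(th)]])
print("tile in jig",R.T@(np.array([578.74,-25.3])-o), "tile ang world 16.52 or 106.5; jig",np.degrees(th))
for a in [(110,137),(110,340)]: print(R.T@(W(141 if a[1]<200 else 140,a[1],.036)-o))
for n,uv in (("timer",(437,245)),("jar",(406,165))): print(n,R.T@(ray("top",uv,.04)[:2]*1000-o),ray("top",uv,.04))
c=cams.camera_info("top");print(-c["R"].T@c["t"])
# scene check: tile
b=cv2.imread("pics/s0.png");m=redmask(b);c=max(cv2.findContours(m,0,2)[0],key=cv2.contourArea)
P=np.array([ray("scene",p[0],.031)[:2]*1000 for p in c],np.float32);print(cv2.minAreaRect(P))
```

```text
(-200, -100) [ 672.7 -108.6]
(-200, 100) [ 475. -133.]
(0, -59) [603.5  82.8]
(0, 59) [488.7  66.6]
(160, -72) [602.1 244.3]
(160, 72) [454.  223.5]
[547.61426293  75.83866033   1.70005736] 97.40611158563607 [[-0.1 -1. ]
 [-0.8 -2.4]
 [ 2.6  0.6]
 [ 0.4  1.6]
 [-3.7 -0.6]
 [ 1.6  1.7]]
tile in jig [-104.30705311  -17.82915572] tile ang world 16.52 or 106.5; jig 97.40611158563607
[104.92296501 -52.58300333]
[105.02557114  55.6129998 ]
timer [-371.04266047   33.68295979] [ 0.56204021 -0.29645033  0.04      ]
jar [-319.16112041 -142.6451014 ] [ 0.73020964 -0.22227268  0.04      ]
[ 0.39124274 -0.06792463  1.09292584]
((383.2670593261719, -388.692626953125), (5.634217739105225, 76.3778305053711), 6.088070392608643)
```

```bash
cat >> h.py <<'E'
from scipy.spatial.transform import Rotation as Ro
O=np.array([547.6,75.8]);TH=np.radians(97.4)
RJ=np.array([[np.cos(TH),-np.sin(TH)],[np.sin(TH),np.cos(TH)]])
def where():
    s=readout.observe();R=Ro.from_rotvec(s["ee_rot"]).as_matrix();j=RJ.T@(s["position"][:2]*1000-O)
    hy=np.degrees(np.arctan2(R[1,1],R[0,1]))-97.4
    print("t%.2f"%s["clock"],"TCP jig",j.round(1),"z %.1f"%(s["position"][2]*1000),"tool y head %.1f"%(hy%360),"F jig",(RJ.T@s["force"][:2]).round(1),s["force"][2].round(1),"w %.2f"%s["width"])
    return s,R
def go(jx,jy,z,head):  # head: tool y heading in jig deg, tool down
    s,R=where()
    p=np.r_[RJ@[jx,jy]+O,z]/10
    a=np.radians(head+97.4);y=np.array([np.cos(a),np.sin(a),0]);zz=np.array([0,0,-1.]);x=np.cross(y,zz)
    T=np.c_[x,y,zz]
    print((jx,jy,z),"turn",Ro.from_matrix(R.T@T).as_rotvec().round(3),"shift cm",(R.T@(p-s["position"]*100)).round(2))
def tile(n="top",z=.031):
    b=cams.get_image(n);m=redmask(b);c=max(cv2.findContours(m,0,2)[0],key=cv2.contourArea)
    P=np.array([RJ.T@(ray(n,p[0],z)[:2]*1000-O) for p in c],np.float32);print("tile jig",cv2.minAreaRect(P));return b
E
python3 - <<'E'
from h import *
go(-115,-104,150,180);go(-115,-104,24,180)
E
```

```text
t0.10 TCP jig [-625.6  485.7] z 226.0 tool y head 186.2 F jig [0.1 0. ] 0.2 w 1.00
(-115, -104, 150) turn [-0.001  0.     0.108] shift cm [ 64.11 -44.42   7.66]
t0.10 TCP jig [-625.6  485.7] z 226.0 tool y head 186.2 F jig [0.1 0. ] 0.2 w 1.00
(-115, -104, 24) turn [-0.001  0.     0.108] shift cm [ 64.12 -44.4   20.26]
```

>>> drive_tool(commands=[[[0,0,0.11],[64.1,-44.4,0],0.3],[[0,0,0.11],[64.1,-44.4,0],0.3],[[0,0,0.11],[64.1,-44.4,0],0.3],[[0,0,0.11],[64.1,-44.4,0],0.3],[[0,0,0.11],[64.1,-44.4,0],0.3],[[0,0,0.11],[64.1,-44.4,0],0.3],[[0,0,0.11],[64.1,-44.4,0],0.3],[[0,0,0.11],[64.1,-44.4,0],0.3],[[0,0,0.11],[64.1,-44.4,0],0.3],[[0,0,0.11],[64.1,-44.4,0],0.3],[[0,0,0.11],[64.1,-44.4,0],0.3],[[0,0,0.11],[64.1,-44.4,0],0.3],[[0,0,0.11],[64.1,-44.4,0],0.3],[[0,0,0.11],[64.1,-44.4,0],0.3],[[0,0,0.11],[64.1,-44.4,0],0.3],[[0,0,0.11],[64.1,-44.4,0],0.3],[[0,0,0.11],[64.1,-44.4,0],0.3],[[0,0,0.11],[64.1,-44.4,0],0.3],[[0,0,0.11],[64.1,-44.4,0],0.3],[[0,0,0.11],[64.1,-44.4,0],0.3]])

```text
clock: 1.77
position: [0.6682, -0.0173, 0.2255]
ee_rot: [-3.13, -0.211, -0.001]
force: [-1.2, 1.6, -0.7]
width: 0.651
gripper_force: 0.0
```

Run:
```python
from h import *
go(-115,-104,24,180)
```

```text
t1.77 TCP jig [-107.9 -107.6] z 225.5 tool y head 180.3 F jig [1.8 1. ] -0.7 w 0.65
(-115, -104, 24) turn [-0.005 -0.001  0.006] shift cm [-0.38  0.8  20.15]
```

>>> drive_tool(commands=[[[0,0,0],[0,0,4],0.3],[[0,0,0],[0,0.2,8],0.3],[[0,0,0],[0,0.2,11],0.3],[[0,0,0],[0,0.2,14],0.3],[[0,0,0],[0,0.2,15],0.3],[[0,0,0],[0,0.2,15],0.3]])

```text
clock: 2.27
position: [0.6635, -0.0279, 0.0736]
ee_rot: [-3.135, -0.199, 0.01]
force: [0.1, -0.4, 0.1]
width: 0.649
gripper_force: 0.0
```

Run:
```python
from h import *
go(-115,-104,24,180);go(-115,-64.5,24,180)
```

```text
t2.27 TCP jig [-117.7 -101.6] z 73.6 tool y head 179.9 F jig [-0.4 -0. ] 0.1 w 0.65
(-115, -104, 24) turn [-0.001  0.006 -0.002] shift cm [ 0.27 -0.27  4.95]
t2.27 TCP jig [-117.7 -101.6] z 73.6 tool y head 179.9 F jig [-0.4 -0. ] 0.1 w 0.65
(-115, -64.5, 24) turn [-0.001  0.006 -0.002] shift cm [-3.68 -0.26  4.98]
```

>>> drive_tool(commands=[[[0,0,0],[0.2,-0.3,2],0.3],[[0,0,0],[0.2,-0.3,4],0.3],[[0,0,0],[0.2,-0.3,4.8],0.3],[[0,0,0],[0.2,-0.3,4.9],0.3],[[0,0,0],[0.2,-0.3,4.9],0.3],[[0,0,0],[-0.4,-0.3,4.9],0.3],[[0,0,0],[-0.8,-0.3,4.9],0.3],[[0,0,0],[-1.2,-0.3,4.9],0.3],[[0,0,0],[-1.6,-0.3,4.9],0.3],[[0,0,0],[-2.0,-0.3,4.9],0.3],[[0,0,0],[-2.4,-0.3,4.9],0.3],[[0,0,0],[-2.8,-0.3,4.9],0.3],[[0,0,0],[-3.1,-0.3,4.9],0.3],[[0,0,0],[-3.4,-0.3,4.9],0.3],[[0,0,0],[-3.6,-0.3,4.9],0.3],[[0,0,0],[-3.7,-0.3,4.9],0.3],[[0,0,0],[-3.7,-0.3,4.9],0.3]])

```text
clock: 3.68
position: [0.6284, -0.0292, 0.0276]
ee_rot: [-3.135, -0.199, 0.001]
force: [1.2, -0.2, 0.3]
width: 0.653
gripper_force: 0.6
```

Run:
```python
from h import *
go(-115,-64.5,24,180);b=tile();cv2.imwrite("pics/c1.png",cv2.resize(b[120:320,150:400],None,fx=3,fy=3))
```

```text
t3.68 TCP jig [-114.5  -66.6] z 27.6 tool y head 179.9 F jig [-0.3 -1.2] 0.3 w 0.65
(-115, -64.5, 24) turn [-0.     0.001 -0.002] shift cm [-0.21  0.05  0.36]
tile jig ((-407.84844970703125, 210.59075927734375), (3.972865343093872, 34.80649185180664), 87.79656219482422)
```

View pics/c1.png

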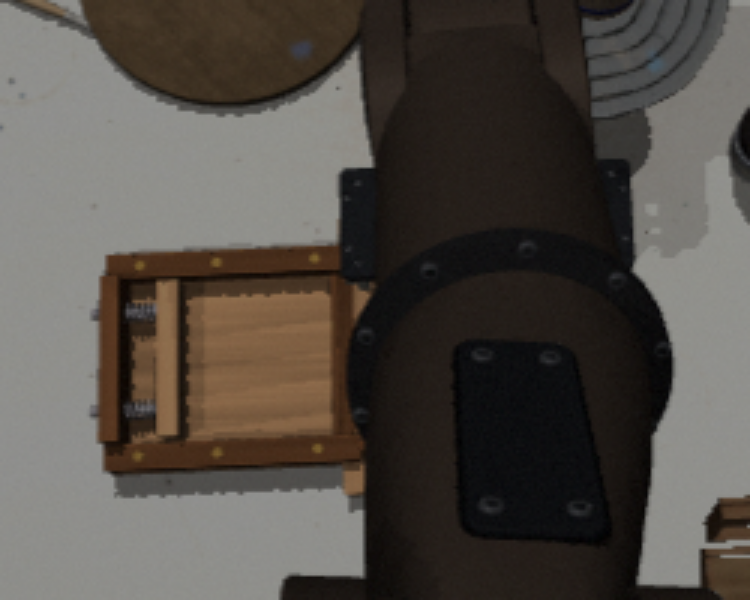

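The arm hides the tile in this view, but the free pocket and bar are visible and undisturbed. The light contact force agrees with a side push.

>>> drive_tool(commands=[[[0,0,0],[-0.1,0,0],0.3],[[0,0,0],[-0.2,0,0],0.3],[[0,0,0],[-0.25,0,0],0.3],[[0,0,0],[-0.25,0,0],0.3],[[0,0,0],[1.5,0,0],0.3],[[0,0,0],[3,0,0],0.3],[[0,0,0],[3,0,-3],0.3],[[0,0,0],[3,0,-7],0.3],[[0,0,0],[3,0,-10],0.3],[[0,0,0],[3,0,-10],0.3]])

```text
clock: 4.57
position: [0.6617, -0.0252, 0.1342]
ee_rot: [3.135, 0.199, 0.013]
force: [1.8, 0.1, 0.4]
width: 0.65
gripper_force: 0.0
```

Run:
```python
from h import *
go(-195,0,120,90);go(-195,0,120,270);print(readout.observe()["joints"].round(2))
```

```text
t4.57 TCP jig [-114.8 -100.1] z 134.2 tool y head 179.9 F jig [-0.2 -1.8] 0.4 w 0.65
(-195, 0, 120) turn [-0.006 -0.007  1.568] shift cm [-10.     8.04   1.34]
t4.57 TCP jig [-114.8 -100.1] z 134.2 tool y head 179.9 F jig [-0.2 -1.8] 0.4 w 0.65
(-195, 0, 120) turn [ 0.007 -0.006 -1.573] shift cm [-10.     8.04   1.34]
[ 0.09  0.58 -0.21  1.57  0.14  0.99 -1.6 ]
```

>>> drive_tool(commands=[[[0,0,0.12],[-1,4,0],0.3],[[0,0,0.24],[-3,8,0],0.3],[[0,0,0.36],[-6,8,0],0.3],[[0,0,0.48],[-10,8,0],0.3],[[0,0,0.6],[-10,8,0],0.3],[[0,0,0.72],[-10,8,0],0.3],[[0,0,0.84],[-10,8,0],0.3],[[0,0,0.96],[-10,8,0],0.3],[[0,0,1.08],[-10,8,0],0.3],[[0,0,1.2],[-10,8,0],0.3],[[0,0,1.32],[-10,8,0],0.3],[[0,0,1.44],[-10,8,0],0.3],[[0,0,1.57],[-10,8,0],0.3],[[0,0,1.57],[-10,8,0],0.3],[[0,0,1.57],[-10,8,0],0.3]])

```text
clock: 5.82
position: [0.5689, -0.117, 0.1273]
ee_rot: [2.359, -2.072, -0.001]
force: [0.6, 0.1, 0.2]
width: 0.647
gripper_force: 0.0
```

Run:
```python
from h import *
go(-195,0,25,90);b=tile();cv2.imwrite("pics/c2.png",b[100:320,100:480])
a=cams.get_image("scene");cv2.imwrite("pics/s2.png",np.vstack([cv2.resize(b[150:310,150:450],(600,320)),cv2.resize(a[150:260,210:390],(450,275)).repeat(1,0) if 0 else cv2.resize(a[150:250,200:400],(600,280))]))
```

```text
t5.82 TCP jig [-194.     3.7] z 127.3 tool y head 90.0 F jig [-0.  -0.6] 0.2 w 0.65
(-195, 0, 25) turn [ 0.002 -0.001 -0.   ] shift cm [ 0.1  -0.39 10.23]
tile jig ((-73.0669937133789, -0.18354034423828125), (100.81306457519531, 62.03629684448242), 87.71955871582031)
```

View pics/s2.png

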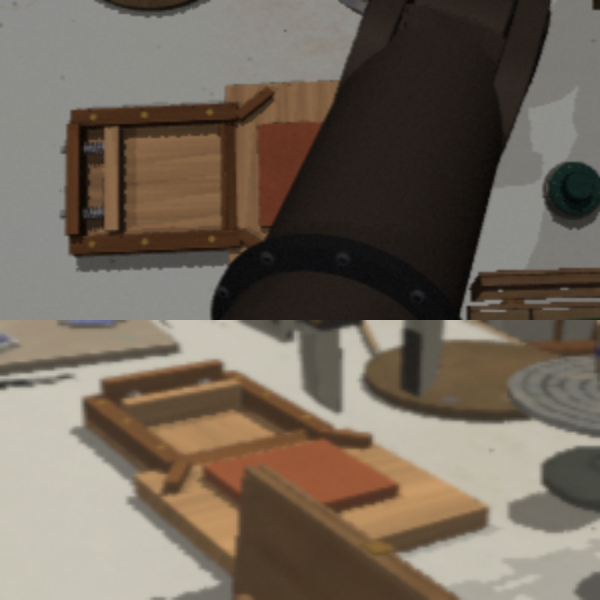

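Bottom of the composite (scene crop): the tile lies square on the apron between the guides. In the top crop its leading edge runs from (260,123) to (258,227), i.e. jig x ≈ -42 and y ≈ 0. Next I go down behind it.

>>> drive_tool(commands=[[[0,0,0],[0.1,-0.4,4],0.3],[[0,0,0],[0.1,-0.4,8],0.3],[[0,0,0],[0.1,-0.4,9.5],0.3],[[0,0,0],[0.1,-0.4,10.3],0.3],[[0,0,0],[0.1,-0.4,10.3],0.3],[[0,0,0],[-0.8,-0.4,10.3],0.3],[[0,0,0],[-1.6,-0.4,10.3],0.3],[[0,0,0],[-2.4,-0.4,10.3],0.3],[[0,0,0],[-2.9,-0.4,10.3],0.3],[[0,0,0],[-3.4,-0.4,10.3],0.3],[[0,0,0],[-3.9,-0.4,10.3],0.3],[[0,0,0],[-4.4,-0.4,10.3],0.3],[[0,0,0],[-4.9,-0.4,10.3],0.3],[[0,0,0],[-5.4,-0.4,10.3],0.3],[[0,0,0],[-5.4,-0.4,10.3],0.3]])

```text
clock: 7.17
position: [0.5665, -0.062, 0.0247]
ee_rot: [-2.359, 2.074, 0.001]
force: [0.2, -0.4, 0.4]
width: 0.65
gripper_force: 0.0
```

Run:
```python
from h import *
go(-110,0,27,90);tile()
```

```text
t7.17 TCP jig [-139.1   -1. ] z 24.7 tool y head 90.0 F jig [-0.4 -0.1] 0.4 w 0.65
(-110, 0, 27) turn [ 0.     0.001 -0.   ] shift cm [-2.91  0.1  -0.23]
tile jig ((-406.83184814453125, 210.55162048339844), (3.972865343093872, 32.771873474121094), 87.79654693603516)
```

>>> drive_tool(commands=[[[0,0,0],[-0.5,0.1,0],0.3],[[0,0,0],[-1.0,0.1,-0.1],0.3],[[0,0,0],[-1.5,0.1,-0.2],0.3],[[0,0,0],[-2.0,0.1,-0.2],0.3],[[0,0,0],[-2.5,0.1,-0.2],0.3],[[0,0,0],[-3,0.1,-0.2],0.3],[[0,0,0],[-3.5,0.1,-0.2],0.3],[[0,0,0],[-4,0.1,-0.2],0.3],[[0,0,0],[-4,0.1,-0.2],0.3]])

```text
clock: 7.97
position: [0.5602, -0.0222, 0.0266]
ee_rot: [-2.36, 2.073, 0.001]
force: [0.0, -0.0, -0.0]
width: 0.653
gripper_force: 0.0
```

Run:
```python
from h import *
go(-60,0,28,90)
a=cams.get_image("scene");b=cams.get_image("top");cv2.imwrite("pics/s3.png",np.vstack([cv2.resize(b[150:310,150:450],(600,320)),cv2.resize(a[150:240,200:400],(600,270))]))
```

```text
t7.97 TCP jig [-98.8   0.1] z 26.6 tool y head 90.0 F jig [-0. -0.] -0.0 w 0.65
(-60, 0, 28) turn [ 0.     0.001 -0.   ] shift cm [-3.88 -0.01 -0.14]
```

View pics/s3.png

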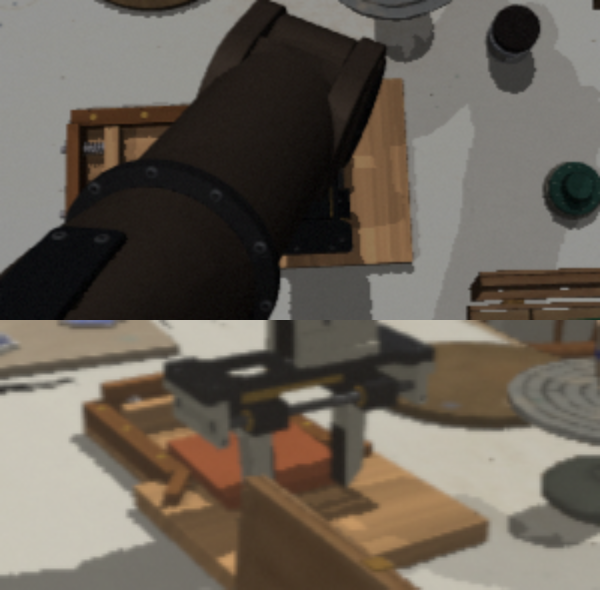

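The composite shows the fingers behind the tile, with its front over the lip, square between the guides.

>>> drive_tool(commands=[[[0,0,0],[-0.5,0,-0.1],0.3],[[0,0,0],[-1.0,0,-0.1],0.3],[[0,0,0],[-1.5,0,-0.2],0.3],[[0,0,0],[-1.9,0,-0.2],0.3],[[0,0,0],[-2.3,0,-0.2],0.3],[[0,0,0],[-2.7,0,-0.2],0.3],[[0,0,0],[-3.1,0,-0.2],0.3],[[0,0,0],[-3.5,0,-0.2],0.3],[[0,0,0],[-3.9,0,-0.2],0.3],[[0,0,0],[-4.3,0,-0.2],0.3],[[0,0,0],[-4.7,0,-0.2],0.3],[[0,0,0],[-5.1,0,-0.2],0.3],[[0,0,0],[-5.5,0,-0.2],0.3],[[0,0,0],[-5.9,0,-0.2],0.3],[[0,0,0],[-6.3,0,-0.2],0.3],[[0,0,0],[-6.6,0,-0.2],0.3],[[0,0,0],[-6.6,0,-0.2],0.3]])

```text
clock: 9.48
position: [0.5517, 0.0433, 0.0285]
ee_rot: [-2.36, 2.073, 0.002]
force: [0.2, 0.2, -0.3]
width: 0.649
gripper_force: 0.3
```

Run:
```python
from h import *
go(-20,0,33,90)
a=cams.get_image("scene");cv2.imwrite("pics/s4.png",cv2.resize(a[150:240,200:400],(800,360)))
```

```text
t9.48 TCP jig [-32.8   0.1] z 28.5 tool y head 90.0 F jig [ 0.2 -0.2] -0.3 w 0.65
(-20, 0, 33) turn [ 0.001  0.001 -0.   ] shift cm [-1.28 -0.01 -0.45]
```

View pics/s4.png

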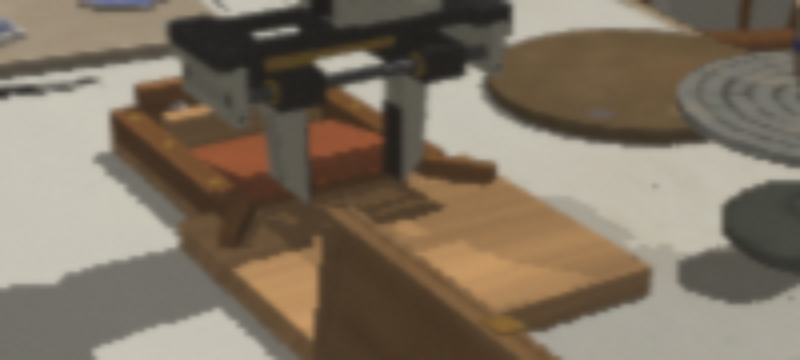

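The tile has tipped into the pocket, its trailing edge raised in front of the fingers. Next I approach the bar at a slightly higher finger height.

>>> drive_tool(commands=[[[0,0,0],[-0.3,0,-0.2],0.3],[[0,0,0],[-0.6,0,-0.4],0.3],[[0,0,0],[-0.9,0,-0.5],0.3],[[0,0,0],[-1.2,0,-0.5],0.3],[[0,0,0],[-1.5,0,-0.5],0.3],[[0,0,0],[-1.7,0,-0.5],0.3],[[0,0,0],[-1.9,0,-0.5],0.3],[[0,0,0],[-1.9,0,-0.5],0.3],[[0,0,0],[-1.9,0,-0.5],0.3]])

```text
clock: 10.28
position: [0.5496, 0.0608, 0.0337]
ee_rot: [-2.359, 2.075, 0.0]
force: [-1.2, -0.4, 0.7]
width: 0.65
gripper_force: 0.0
```

Run:
```python
from h import *
go(-8,0,34,90)
```

```text
t10.28 TCP jig [-15.2  -0.1] z 33.7 tool y head 89.9 F jig [-0.3  1.2] 0.7 w 0.65
(-8, 0, 34) turn [ 0.     0.    -0.001] shift cm [-0.72  0.01 -0.03]
```

Continue in small steps, 1.5 mm at a time.

>>> drive_tool(commands=[[[0,0,0],[-0.15,0,0],0.3],[[0,0,0],[-0.3,0,0],0.3],[[0,0,0],[-0.45,0,0],0.3],[[0,0,0],[-0.45,0,0],0.3],[[0,0,0],[-0.45,0,0],0.3]])

```text
clock: 10.7
position: [0.5493, 0.0643, 0.0338]
ee_rot: [2.358, -2.076, 0.001]
force: [1.1, -4.5, -1.0]
width: 0.65
gripper_force: 2.3
```

>>> drive_tool(commands=[[[0,0,0],[-0.15,0,0],0.3],[[0,0,0],[-0.3,0,0],0.3],[[0,0,0],[-0.3,0,0],0.3],[[0,0,0],[-0.3,0,0],0.3]])

```text
clock: 11.03
position: [0.549, 0.0672, 0.0338]
ee_rot: [2.358, -2.076, 0.001]
force: [1.6, -3.7, -1.2]
width: 0.645
gripper_force: 2.5
```

Run:
```python
from h import *
go(-8,0,34,90)
```

```text
t11.03 TCP jig [-8.7 -0.2] z 33.8 tool y head 89.9 F jig [-3.8 -1.1] -1.2 w 0.65
(-8, 0, 34) turn [-0.    -0.001 -0.002] shift cm [-0.07  0.02 -0.02]
```

>>> drive_tool(commands=[[[0,0,0],[-0.15,0,0],0.3],[[0,0,0],[-0.3,0,0],0.3],[[0,0,0],[-0.35,0,0],0.3],[[0,0,0],[-0.35,0,0],0.3],[[0,0,0],[-0.35,0,0.1],0.3],[[0,0,0],[-0.35,0,0.2],0.3],[[0,0,0],[-0.35,0,0.3],0.3],[[0,0,0],[-0.35,0,0.4],0.3],[[0,0,0],[-0.35,0,0.5],0.3],[[0,0,0],[-0.35,0,0.55],0.3],[[0,0,0],[-0.35,0,0.55],0.3],[[0,0,0],[-0.35,0,0.55],0.3]])

```text
clock: 12.03
position: [0.5488, 0.0692, 0.0284]
ee_rot: [2.356, -2.077, 0.004]
force: [1.6, -8.2, -0.8]
width: 0.653
gripper_force: 4.5
```

Run:
```python
from h import *
go(-8,0,34,90)
a=cams.get_image("scene");b=cams.get_image("top");cv2.imwrite("pics/s5.png",np.vstack([cv2.resize(b[160:300,150:350],(800,560))[:240],cv2.resize(a[150:240,200:400],(800,360))]))
```

```text
t12.03 TCP jig [-6.7 -0.3] z 28.4 tool y head 89.8 F jig [-8.3 -0.5] -0.8 w 0.65
(-8, 0, 34) turn [-0.001 -0.002 -0.003] shift cm [ 0.14  0.03 -0.56]
```

View pics/s5.png

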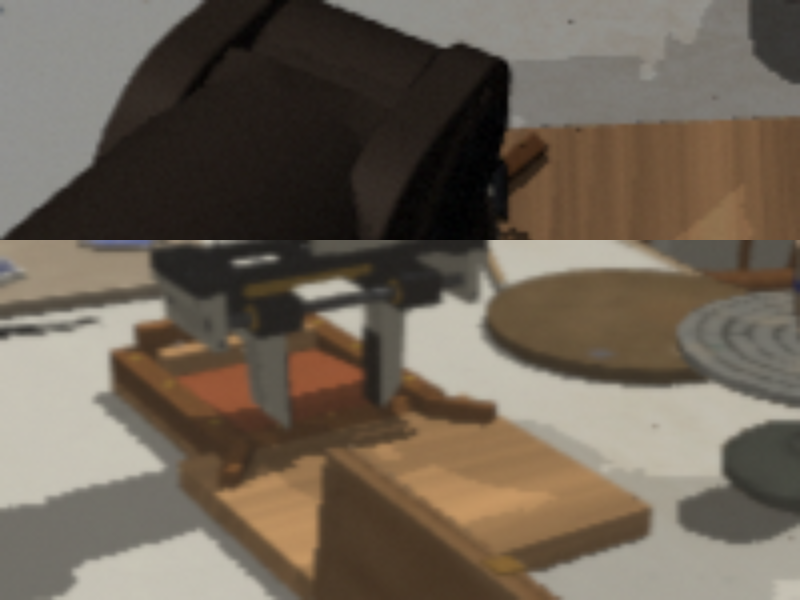

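The scene crop shows the tile low in the pocket with the fingers at its trailing edge, pressing the bar with about 8 N. I keep dragging it down.

>>> drive_tool(commands=[[[0,0,0],[0,0,0.1],0.3],[[0,0,0],[0,0,0.2],0.3],[[0,0,0],[0,0,0.25],0.3],[[0,0,0],[0,0,0.25],0.3],[[0,0,0],[0,0,0.25],0.3]])

```text
clock: 12.55
position: [0.5488, 0.0691, 0.0259]
ee_rot: [2.356, -2.077, 0.004]
force: [1.5, -8.9, 0.5]
width: 0.648
gripper_force: 4.7
```

Run:
```python
from h import *
go(-8,0,34,90)
```

```text
t12.55 TCP jig [-6.8 -0.4] z 25.9 tool y head 89.8 F jig [-9.  -0.4] 0.5 w 0.65
(-8, 0, 34) turn [-0.001 -0.002 -0.003] shift cm [ 0.13  0.03 -0.81]
```

>>> drive_tool(commands=[[[0,0,0],[0.1,0,0],0.3],[[0,0,0],[0.2,0,0],0.3],[[0,0,0],[0.3,0,0],0.3],[[0,0,0],[0.4,0,0],0.3],[[0,0,0],[0.5,0,0],0.3],[[0,0,0],[0.5,0,0],0.3]])

```text
clock: 13.05
position: [0.5489, 0.0663, 0.0257]
ee_rot: [-2.358, 2.075, 0.0]
force: [1.3, -2.4, -1.1]
width: 0.652
gripper_force: 1.5
```

>>> drive_tool(commands=[[[0,0,0],[0.5,0,0],0.3],[[0,0,0],[1,0,0],0.3],[[0,0,0],[2,0,-1],0.3],[[0,0,0],[2,0,-4],0.3],[[0,0,0],[3,0,-7],0.3],[[0,0,0],[6,0,-9],0.3],[[0,0,0],[10,0,-10],0.3],[[0,0,0],[14,0,-10],0.3],[[0,0,0],[17,0,-10],0.3],[[0,0,0],[17,0,-10],0.3],[[0,0,0],[17,0,-10],0.3]])

```text
clock: 13.97
position: [0.5701, -0.1055, 0.1267]
ee_rot: [-2.353, 2.081, -0.001]
force: [-1.4, 1.3, -0.0]
width: 0.653
gripper_force: 0.0
```

Run:
```python
from h import *
go(20,0,40,90)
a=cams.get_image("scene");b=cams.get_image("top");cv2.imwrite("pics/t6.png",b)
g=lambda i:np.clip(i*1.5,0,255).astype(np.uint8)
cv2.imwrite("pics/s6.png",np.vstack([cv2.resize(g(b[180:285,150:350]),(600,315)),cv2.resize(a[155:235,210:380],(600,282))]))
```

```text
t13.97 TCP jig [-182.6    1.1] z 126.7 tool y head 89.6 F jig [1.4 1.2] -0.0 w 0.65
(20, 0, 40) turn [-0.001 -0.001 -0.007] shift cm [-20.27   0.03   8.65]
```

View pics/s6.png

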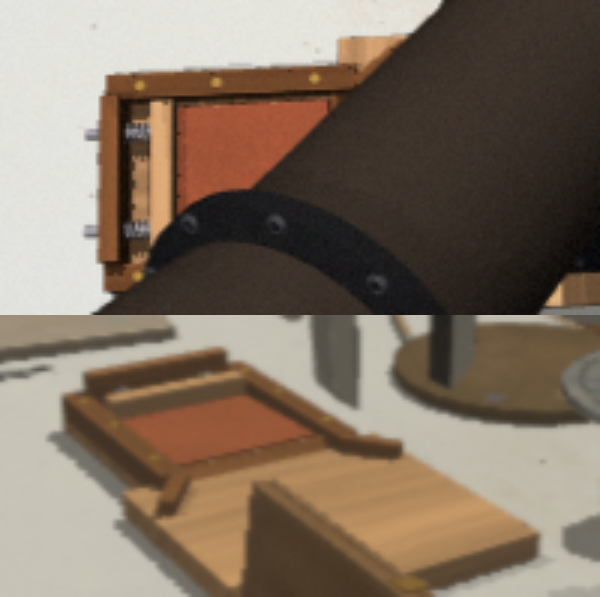

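Both crops show the tile inside the pocket, the lip strip unbroken between tile and apron, and the bar pushed back slightly. I'll press lightly near the trailing edge, both to seat it and to feel its height.

>>> drive_tool(commands=[[[0,0,0],[-4,0,0],0.3],[[0,0,0],[-8,0,0],0.3],[[0,0,0],[-12,0,2],0.3],[[0,0,0],[-16,0,4],0.3],[[0,0,0],[-20,0,6],0.3],[[0,0,0],[-20.1,0,8],0.3],[[0,0,0],[-20.1,0,8.8],0.3],[[0,0,0],[-20.1,0,9],0.3],[[0,0,0],[-20.1,0,9],0.3],[[0,0,0],[-20.1,0,9],0.3]])

```text
clock: 14.9
position: [0.5457, 0.0959, 0.0368]
ee_rot: [-2.356, 2.077, -0.002]
force: [0.1, -0.3, 0.3]
width: 0.65
gripper_force: 0.0
```

Run:
```python
from h import *
go(18,0,22,90)
```

```text
t14.90 TCP jig [20.2 -0.7] z 36.8 tool y head 89.8 F jig [-0.3 -0.1] 0.3 w 0.65
(18, 0, 22) turn [-0.001 -0.    -0.003] shift cm [0.21 0.07 1.48]
```

>>> drive_tool(commands=[[[0,0,0],[0,0,0.3],0.3],[[0,0,0],[0,0,0.6],0.3],[[0,0,0],[0,0,0.9],0.3],[[0,0,0],[0,0,1.1],0.3],[[0,0,0],[0,0,1.2],0.3],[[0,0,0],[0,0,1.3],0.3],[[0,0,0],[0,0,1.3],0.3],[[0,0,0],[0,0,1.3],0.3]])

```text
clock: 15.57
position: [0.545, 0.0971, 0.0227]
ee_rot: [-2.358, 2.075, 0.0]
force: [0.4, -1.1, 1.2]
width: 0.654
gripper_force: 0.5
```

>>> drive_tool(commands=[[[0,0,0],[0,0,0.1],0.3],[[0,0,0],[0,0,0.2],0.3],[[0,0,0],[0,0,0.25],0.3],[[0,0,0],[0,0,0.25],0.3],[[0,0,0],[0,0,0.25],0.3]])

```text
clock: 15.98
position: [0.545, 0.097, 0.0213]
ee_rot: [-2.358, 2.075, 0.001]
force: [-4.1, -1.5, 18.6]
width: 0.648
gripper_force: 9.3
```

Firm at z = 21.3 mm, which matches a top of 21, so the tile is flat. I retreat and check.

>>> drive_tool(commands=[[[0,0,0],[0,0,-1],0.3],[[0,0,0],[0,0,-4],0.3],[[0,0,0],[0,0,-8],0.3],[[0,0,0],[0,0,-12],0.3],[[0,0,0],[4,0,-16],0.3],[[0,0,0],[8,0,-20],0.3],[[0,0,0],[12,0,-20],0.3],[[0,0,0],[16,0,-20],0.3],[[0,0,0],[20,0,-20],0.3],[[0,0,0],[24,0,-20],0.3],[[0,0,0],[28,0,-20],0.3],[[0,0,0],[32,0,-20],0.3],[[0,0,0],[36,0,-20],0.3],[[0,0,0],[36,0,-20],0.3],[[0,0,0],[36,0,-20],0.3]])

```text
clock: 17.23
position: [0.5893, -0.265, 0.2205]
ee_rot: [2.35, -2.081, 0.002]
force: [-0.8, 0.8, 0.6]
width: 0.65
gripper_force: 0.0
```

Run:
```python
from h import *
where();b=tile(z=.021)
a=cams.get_image("scene")
g=lambda i:np.clip(i*1.5,0,255).astype(np.uint8)
cv2.imwrite("pics/s7.png",np.vstack([cv2.resize(g(b[150:285,170:460]),(600,280)),cv2.resize(a[155:295,210:450],(600,320))]))
```

```text
t17.23 TCP jig [-343.4    2.6] z 220.5 tool y head 89.5 F jig [0.9 0.7] 0.6 w 0.65
tile jig ((55.62710189819336, 2.136852264404297), (108.40756225585938, 108.29346466064453), 0.24792541563510895)
```

View pics/s7.png

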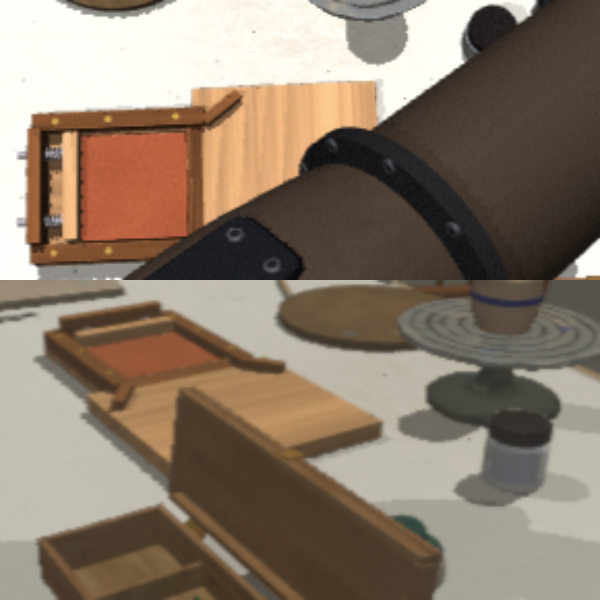

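The tile's centre is at jig (55.6, 2.1), with 0.2° of skew, clamped between lip and bar. The jar and timer are where they were.

```bash
python3 -c "
from cell import job;print(job.sign_off())"
```

```text
the job is handed in; nothing more can be done
None
```

The tile is flat on the pocket floor, clamped between the lip and the sprung bar (centre at jig x ≈ 55.6 mm, y ≈ 2.1 mm, 0.2° skew); the largest gripper force I saw in the readings was about 19 N, the timer and jar were not touched, and the job is signed off at about 17 s.

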